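# Close a filter housing over its strainer and hold it pressed

### The arm

A 6-joint arm with a two-finger parallel gripper is mounted at the origin on the work surface. World frame = base frame: x ahead of the robot, y to its left, z up, the work surface at z = 0. Lengths are in mm, angles in degrees, forces in N, time in s.
With the tool pointing down it reaches from about 350 to 850 mm from the base axis. Payload 8.1 kg.
Tool frame: the origin (TCP) lies at the very end of the fingers, on their centre line; the grasp point (between the pads) lies 19 mm behind it; x points along the fingers, y is the direction in which the jaws open and shut, and the axes are right-handed (so a half turn about x gives the same grasp; the last joint's range is limited). The gripper opens to 85 mm and grips with 20 to 120 N. Pads are 22 mm wide; open, the fingers measure 114 mm over their backs; the gripper's body (76 mm by 85 mm) begins 54 mm behind the grasp point. The pads swing forward as they close: fully open they stand 13 mm farther back than shut.
Start: joints at [-4.893, 7.471, 85.268, -0, 87.261, -4.893], TCP at [600.004, 0.022, 203.792] pointing down, gripper open.
Joint ranges: [-169.43, 169.43], [-51.17, 129.36], [1.28, 143.12], [-76.62, 256.62], [0, 156.53], [-152.29, 152.29]. Speed limits (degrees/s): [136.94, 136.94, 159.86, 180, 180, 180].

### API

Orientations are given as [roll, pitch, yaw] about the fixed x, y, z axes, in that order (R = Rz(yaw) Ry(pitch) Rx(roll)).
In Python, from bench import sensors, snapshot, r gives the robot as it stands. The module is installed in compiled form; this text tells all that it offers.
- The arm moves only by the tool drive_tool, never from a script. Its argument "moves" is one flat list of numbers, 6 for each row, row after row: the shift along the tool's x, y, z in cm, then the turn, a rotation vector about the tool's x, y, z in degrees. In form: [tx, ty, tz, wx, wy, wz, tx, ty, tz, wx, wy, wz, ...]. A call has 1 to 20 rows; each row shifts and turns the commanded pose from where the row before left it, along the tool's axes as they then stand; what a row does not reach is not made up. A row lasts 1/12 s, in which the tool goes at most 41.7 mm and 7.16 degrees, less where a joint would pass 70% of its speed; a pose out of reach is approached as far as the arm can. A call with a gripper value outside its range is refused whole. "hand" is the finger opening in cm, from 0 to 8.54, set as the call begins (left out, the last holds). The fingers move at their own pace and stop on an object; "grip_force" is the grip in N (left out, the last holds). Time passes only in rows, so rows that do not move let the fingers close. It gives the time, the measured TCP pose, the force and the opening at its end, in the units of the state.
- sensors.sense(): the state, without advancing time (a new reading comes with each control period).
- snapshot(name): name is "scene" or "side" or "wrist"; returns a dict with "image" (420x560x3 uint8, red, green, blue), "z_map" (420x560 float32, mm along the optical axis (not along the pixel's ray), 0 where there is no reading), "camera_matrix" (3x3 intrinsics, pixels), "dist" ([k1, k2, p1, p2, k3] as OpenCV has them; the pictures are not rectified), "eye" and "orientation" of the camera in the world; the wrist camera has in their place "mount" (4x4, takes a point from camera to tool coordinates, whose origin is the TCP and whose axes are the tool frame's). Camera axes: x right, y down, z forward; pixel columns grow to the right and rows downward; lengths in mm; the calibration is good to about 2 mm. A picture is of the moment at which its call begins: read the wrist's pose just before it.
- r.hand_in(): hands the job in, once; it reports no verdict.
The state is a dict: "time": time; "joint_pos": joint angles; "qd": joint speeds; "joint_efforts": joint torques, N m; "tool_pos": TCP position; "tcp_rot": TCP orientation; "ft_force": force on the tool from outside, world axes, zero at the start; "wrist_torque": the same for the moment, N m; "finger_gap": finger opening in mm.
Only numpy, scipy, OpenCV 4.12 (cv2) and the standard library are available. Lean on these libraries where they do the work, as an engineer would, in place of code of your own. Each camera call takes 0.05 s, during which the arm holds its last target.

### The job

Assemble the filter housing on the lab bench: set the steel strainer disc on the rim of the lower half's cup so that it sits seated and level, let go of it, then put the teal upper half over it onto the two brass dowels (either way round) and gently press it down against the springy orange gasket until the two halves meet with no gap. Finish while still holding the upper half and pressing it fully closed, because it springs open again when let go. Leave the dishes, the tube rack and the bottle alone.

Things in the scene. Friction and masses are not known exactly. Their poses are not given: they have to be found in the camera images.
- lower: Lower half of the filter housing, fixed to the bench at some yaw. Grey base 150 x 100 x 18 mm; origin: centre of its underside, on the bench; x along its length, z up. At x = +61 and -61 mm is a grey shoulder (top 30 mm above the bench) with a brass dowel. In the middle stands a steel cup, round it an orange gasket ring (outer diameter 90 mm).
- cup_rim (a point): Centre of the cup's round open mouth on the lower half, at rim height: 36 mm above the bench. Inner diameter 52, outer 62 mm.
- dowel_a (a point): Tip of the upright brass dowel at the lower half's x = +61 mm, 52 mm above the bench (22 mm above the shoulder). 9 mm in diameter, tapered over its last 6 mm to 3 mm at the tip.
- dowel_b (a point): Tip of the other, equal dowel, at x = -61 mm.
- gasket (a joint): How far the sprung orange gasket ring is pressed down (m). At 0 its top is 36 mm above the bench; at 0.006 it is level with the shoulders and the halves meet. It starts to give at about 6 N and needs about 14 N at 0.006, the upper half's weight of 3 to 4 N included; that weight alone does not press it down: the upper half then rests 6 mm too high.
- upper_mid (a point): Centre of the loose teal upper half, on its middle axis, 47.5 mm above its underside; x along its length, z up. Starts upright on the bench; about 0.35 kg. White bar handle on top: 60 mm long (x), 16 mm thick (y), from 56 to 95 mm above the underside. Closed, the underside is on the shoulders, 30 mm above the bench, and this point 77.5 mm above it.
- upper: The same upper half; origin: centre of its underside, same axes. Flange 150 x 100 x 12 mm with two 12 mm through holes at x = +61 and -61 mm (y = 0) for the dowels, either way round. On it a dome of 88 mm diameter, top 56 mm above the underside, hollow and open below: inside 74 mm wide, 51 mm deep from the underside.
- strainer_mid (a point): Centre of the loose steel strainer disc, on its axis, half-way up its 42 mm. From below: plug 46 mm in diameter, 5 mm high (tapered to 40 mm); perforated flange 62 mm in diameter, 5 mm thick; black round knob 16 mm in diameter, 32 mm tall. Starts on the bench on its plug; 90 g. Seated, plug in the cup and flange on its rim, this point is 52 mm above the bench.
- dishes: Bystander: stack of closed culture dishes, 94 mm in diameter, 56 mm high; origin: centre of its underside.
- rack: Bystander: white tube rack with capped tubes, 70 x 130 mm, 88 mm high; origin: centre of its underside.
- bottle: Bystander: bottle with a blue cap, 60 mm in diameter, 120 mm high; origin: centre of its underside.

How it is judged:
By the outcome, as a careful person would: the job done as asked, in the order asked, and still so for the second after the job is handed in, while the arm keeps its last pose, push and grip.
It also fails if it takes over 64 s, if anything falls off the work surface, if the arm or the gripper's body presses on something with over 40 N, if the wrist force passes 120 N, or if a joint passes its speed limit or range.

## Working session

There is one attempt and no reset: what is moved stays moved. The work goes in short steps, Python scripts to look and compute and a tool call to move; the robot and the scene stay as the last step left them, time stands still between calls to the robot, and variables do not carry over. Pictures are saved under pics/ and viewed, and the job is handed in when it is done.

Besides the shell and the picture viewer there is one more tool, called after "Emit:" by a JSON object that holds its "api" and its "payload". drive_tool: Moves the arm, as the interface text tells. Its arguments: {"type":"object","properties":{"moves":{"type":"array","items":{"type":"number"}},"hand":{"type":"number"},"grip_force":{"type":"number"}},"required":["moves"]}

```bash
mkdir -p pics; cat > h.py <<'E'
import numpy as np, cv2, pickle
from bench import sensors, snapshot, r
from scipy.spatial.transform import Rotation as R
def save(n,f):
    s=snapshot(n); pickle.dump(s,open(f'pics/{f}.pkl','wb')); cv2.imwrite(f'pics/{f}.png',s['image'][:,:,::-1]); return s
E
python3 - <<'E'
from h import *
print(sensors.sense())
for n in ['scene','side','wrist']:
    s=save(n,n+'0'); print(n,{k:v for k,v in s.items() if k not in('image','z_map')})
E
```

```text
{'time': 0.0, 'joint_pos': array([-4.89457112e+00,  7.51451317e+00,  8.53296980e+01, -1.15819950e-03,
        8.72622904e+01, -4.89353135e+00]), 'qd': array([-0.04866065,  0.02543659,  0.00978687, -0.11365049,  0.02614037,
       -0.05593735]), 'joint_efforts': array([-1.90700346e-03, -5.69404185e+01, -5.00557995e+01, -2.19391650e-04,
        1.44415747e-02,  7.24149572e-05]), 'tool_pos': array([5.99392443e+02, 5.05914186e-02, 2.02746678e+02]), 'tcp_rot': array([-94.27123432,  89.89349212, 175.72778231]), 'ft_force': array([0.30912026, 0.00684483, 0.13838557]), 'wrist_torque': array([-0.01278204, -0.01611538,  0.00358789]), 'finger_gap': 85.45915548664284}
scene {'camera_matrix': array([[412.40170068,   0.        , 282.53006192],
       [  0.        , 412.40170068, 208.87430158],
       [  0.        ,   0.        ,   1.        ]]), 'dist': array([-0.08438436,  0.        ,  0.        ,  0.        ,  0.        ]), 'eye': array([1167.40306596, -355.39782812,  495.50811209]), 'orientation': array([-121.80236729,   -0.83082537,   59.34285644])}
side {'camera_matrix': array([[429.52050106,
[... 252 characters left out ...]
173984,  641.77872487]), 'orientation': array([-125.84429831,   -0.66429365,  -19.23012027])}
wrist {'camera_matrix': array([[316.45193582,   0.        , 282.27452347],
       [  0.        , 316.45193582, 205.01328817],
       [  0.        ,   0.        ,   1.        ]]), 'dist': array([-0.0675449,  0.       ,  0.       ,  0.       ,  0.       ]), 'mount': array([[-4.95053613e-04, -3.24679170e-01,  9.45824081e-01,
        -1.69738086e+02],
       [ 9.99999877e-01, -1.28246652e-04,  4.79385696e-04,
        -2.25928020e-01],
       [-3.43477783e-05,  9.45824201e-01,  3.24679194e-01,
        -8.27806470e+01],
       [ 0.00000000e+00,  0.00000000e+00,  0.00000000e+00,
         1.00000000e+00]])}
```

View pics/scene0.png

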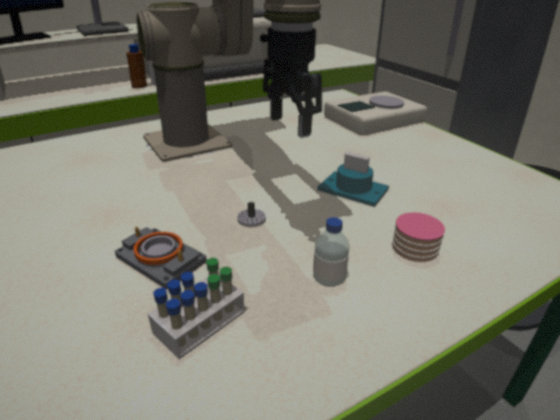

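View pics/side0.png

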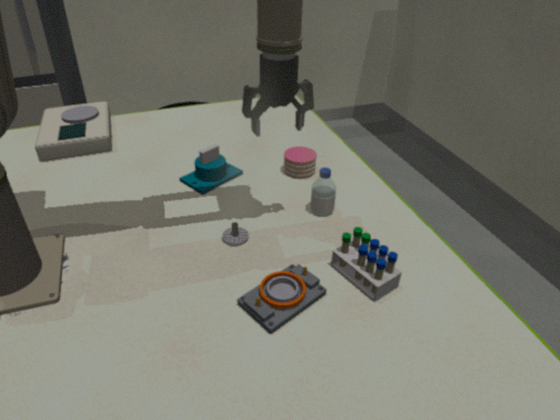

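View pics/wrist0.png

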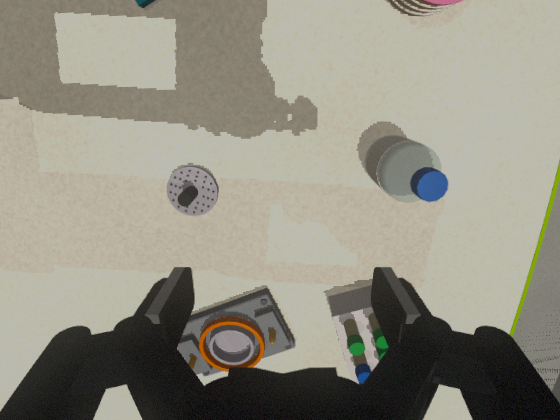

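The three views show the lower half (side ≈(283,292)), the strainer (≈(235,236)), and the upper half (≈(210,170)). I'll enlarge these.

```bash
cat >> h.py <<'E'
def cam(s,tool=None):
    if 'eye' in s:
        return R.from_euler('xyz',s['orientation'],degrees=True).as_matrix(), np.array(s['eye'])
    p,rot=tool; T=R.from_euler('xyz',rot,degrees=True).as_matrix(); M=s['mount']
    return T@M[:3,:3], T@M[:3,3]+p
def ray(s,uv,tool=None):
    Rm,e=cam(s,tool); n=cv2.undistortPoints(np.array([[uv]],float),s['camera_matrix'],s['dist'])[0,0]
    return Rm,e,np.array([n[0],n[1],1.])
def onz(s,uv,z,tool=None):
    Rm,e,n=ray(s,uv,tool); d=Rm@n; return e+d*(z-e[2])/d[2]
def dep(s,uv,tool=None):
    Rm,e,n=ray(s,uv,tool); z=s['z_map'][int(round(uv[1])),int(round(uv[0]))]; return e+Rm@n*z
def proj(s,P,tool=None):
    Rm,e=cam(s,tool); c=(np.atleast_2d(P)-e)@Rm
    return cv2.projectPoints(c.reshape(-1,1,3),np.zeros(3),np.zeros(3),s['camera_matrix'],s['dist'])[0][:,0]
def crop(f,box,k,out):
    im=cv2.imread(f'pics/{f}.png'); x0,y0,x1,y1=box
    c=cv2.resize(im[y0:y1,x0:x1],None,fx=k,fy=k,interpolation=cv2.INTER_CUBIC)
    for x in range((x0+9)//10*10,x1,10):
        cv2.putText(c,str(x),((x-x0)*k,8),0,.3,(0,0,255)); c[:4,(x-x0)*k]=(0,0,255)
    for y in range((y0+9)//10*10,y1,10):
        cv2.putText(c,str(y),(0,(y-y0)*k),0,.3,(0,0,255)); 
    cv2.imwrite(f'pics/{out}.png',c)
E
python3 - <<'E'
from h import *
crop('side0',(170,135,340,335),3,'c1')
crop('scene0',(110,140,400,290),2,'c2')
crop('wrist0',(150,150,310,390),2,'c3')
s=pickle.load(open('pics/side0.pkl','rb'))
print((s['z_map']==0).mean())
w=pickle.load(open('pics/wrist0.pkl','rb'))
t=(np.array([599.39,.05,202.75]),[-94.2712,89.8935,175.7278])
print(cam(w,t))
print(dep(w,(230,342),t),dep(w,(200,175),t),dep(s,(235,226)),dep(s,(283,292)))
E
```

```text
0.003928571428571429
(array([[ 9.99999077e-01,  4.56952955e-04, -1.27951228e-03],
       [ 1.69542721e-05, -9.45869148e-01, -3.24548231e-01],
       [-1.35855446e-03,  3.24547910e-01, -9.45868283e-01]]), array([599.48015596,  82.80714657, 372.49967179]))
[ 525.18832198 -243.023957     19.02294074] [501.71620331  -4.42126478   9.08295754] [489.81849547 -32.05726571  41.76032839] [ 531.97094971 -236.99508314   20.38982885]
```

View pics/c1.png

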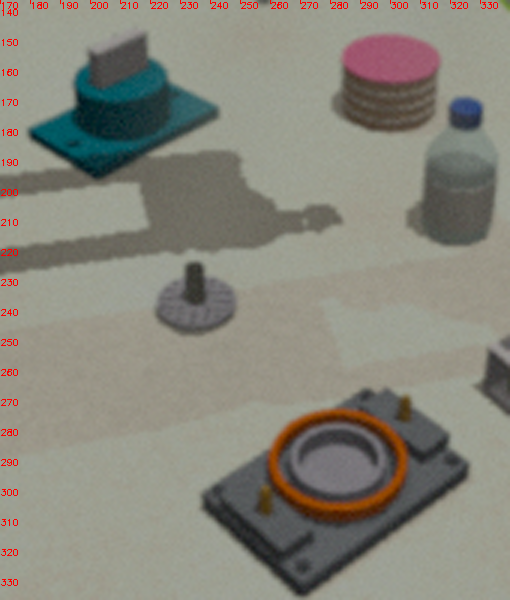

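View pics/c2.png

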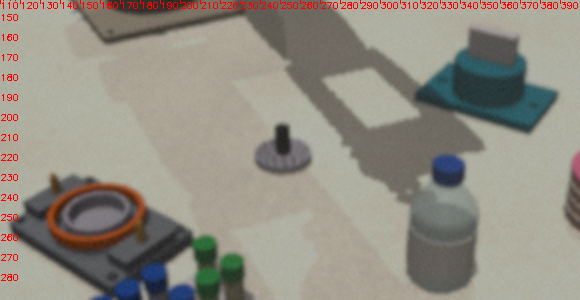

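View pics/c3.png

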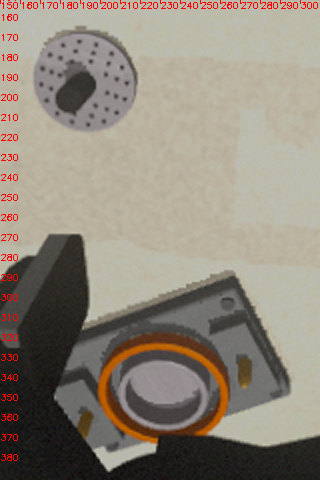

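```bash
python3 - <<'E'
from h import *
L=lambda n:pickle.load(open(f'pics/{n}.pkl','rb'))
s,c,w=L('side0'),L('scene0'),L('wrist0')
t=(np.array([599.39,.05,202.75]),[-94.2712,89.8935,175.7278])
def two(a,b):
    # triangulate
    A=[];B=[]
    for S,uv in (a,b):
        Rm,e,n=ray(S,uv); d=Rm@n; d/=np.linalg.norm(d); P=np.eye(3)-np.outer(d,d); A.append(P);B.append(P@e)
    return np.linalg.lstsq(np.vstack(A),np.hstack(B),rcond=None)[0]
# side, scene
print('dA near', onz(s,(258.3,297.3),52),onz(c,(137,227.5),52), two((s,(258.3,297.3)),(c,(137,227.5))))
print('dB', onz(s,(305.3,267.3),52),onz(c,(179.5,251),52), two((s,(305.3,267.3)),(c,(179.5,251))))
print('dB wrist',onz(w,(271.5,327),52,t), 'dA wrist', onz(w,(195,354.5),52,t))
print('knob',onz(s,(234.7,223.3),42),onz(c,(251,203),42), two((s,(234.7,223.3)),(c,(251,203))),'wr',onz(w,(183,201),42,t))
# upper holes/handle: handle top corners side (scaled)
f=lambda x,y:(170+x/3,135+y/3)
g=lambda x,y:(110+x/2,140+y/2)
print('handle top ends side',[onz(s,f(*p),95) for p in((90,50),(147,32))],'scene',[onz(c,g(*p),95) for p in((469,30),(519,38))])
print('flange corners side',[onz(s,f(*p),12).round(1) for p in((30,132),(97,172),(218,110))],'scene',[onz(c,g(*p),12).round(1) for p in((418,93),(530,126),(557,95))])
E
```

```text
dA near [ 474.2788011  -262.67466279   52.        ] [ 477.48503517 -261.20203067   52.        ] [ 474.73189377 -260.90399463   50.14615082]
dB [ 585.45946867 -216.70047682   52.        ] [ 587.38635651 -213.89156229   52.        ] [ 586.14954823 -214.13154321   50.41387578]
dB wrist [ 585.59301324 -188.23787563   52.        ] dA wrist [ 484.58879059 -234.49149379   52.        ]
knob [491.60069748 -22.50740583  42.        ] [488.16004858 -23.30566703  42.        ] [491.08067116 -24.7741471   43.88423387] wr [489.1046956  -25.94937528  42.        ]
handle top ends side [array([466.91008653, 241.18807667,  95.        ]), array([522.5444223 , 258.87086807,  95.        ])] scene [array([478.9340703 , 229.27876564,  95.        ]), array([524.61167012, 267.02685217,  95.        ])]
flange corners side [array([406.1, 256.9,  12. ]), array([452.1, 171.6,  12. ]), array([581.2, 240.4,  12. ])] scene [array([454.5, 179.1,  12. ]), array([582.3, 247. ,  12. ]), array([542.1, 326.8,  12. ])]
```

```bash
cat >> h.py <<'E'
def cloud(s,tool=None):
    h,w=s['z_map'].shape; vv,uu=np.mgrid[:h,:w]; n=cv2.undistortPoints(np.stack([uu.ravel(),vv.ravel()],1).astype(float).reshape(-1,1,2),s['camera_matrix'],s['dist'])[:,0]
    z=s['z_map'].ravel(); Rm,e=cam(s,tool); P=np.c_[n*z[:,None],z]@Rm.T+e; return P.reshape(h,w,3)
def L(n): return pickle.load(open(f'pics/{n}.pkl','rb'))
def near(P,c,rad,z0,z1):
    P=P.reshape(-1,3); m=(np.hypot(P[:,0]-c[0],P[:,1]-c[1])<rad)&(P[:,2]>z0)&(P[:,2]<z1); return P[m]
E
python3 - <<'E'
from h import *
t=(np.array([599.39,.05,202.75]),[-94.2712,89.8935,175.7278])
for n in ['side0','scene0','wrist0']:
    s=L(n); P=cloud(s,t if n=='wrist0' else None)
    q=near(P,(490,-24),25,36,50); print(n,'knob',len(q),q.mean(0) if len(q) else 0, 'flat',np.median(near(P,(490,-24),80,-10,5)[:,2]))
    q=near(P,(490,-24),45,6,14); print('   flange',len(q),(q.max(0)+q.min(0))/2 if len(q) else 0)
    q=near(P,(496,250),60,85,110)
    if len(q):
        print('  handle',len(q),q.mean(0),cv2.minAreaRect(q[:,:2].astype(np.float32)), np.percentile(q[:,2],95))
    q=near(P,(496,250),110,8,18)
    if len(q)>20: print('  upflange',cv2.minAreaRect(q[:,:2].astype(np.float32)))
    q=near(P,(530,-239),50,32,40); 
    if len(q)>20: print('  ring',cv2.minAreaRect(q[:,:2].astype(np.float32)))
E
```

```text
side0 knob 38 [488.94655501 -26.36300552  41.45504642] flat 0.6050837834301319
   flange 331 [489.38606433 -25.65527897  10.2184684 ]
  handle 126 [492.39629397 250.42362442  93.02274493] ((493.96612548828125, 253.70547485351562), (61.30736541748047, 19.44023323059082), 25.151670455932617) 97.25361222288763
  upflange ((493.1719970703125, 256.1593017578125), (152.12815856933594, 103.79872131347656), 27.553146362304688)
  ring ((528.5903930664062, -238.04071044921875), (90.41779327392578, 88.80277252197266), 86.7559585571289)
scene0 knob 42 [491.25973862 -26.03123862  41.42359353] flat 1.018499184551274
   flange 348 [488.85066308 -25.11337161  10.07298559]
  handle 152 [497.02968217 253.29063858  91.59390432] ((494.61224365234375, 255.16619873046875), (58.86461639404297, 17.90744400024414), 28.733366012573242) 95.49947518736728
  upflange ((491.8765869140625, 255.32659912109375), (152.55072021484375, 104.72744750976562), 28.049497604370117)
  ring ((529.0773315429688, -237.7570343017578), (88.54591369628906, 90.28011322021484), 70.38516998291016)
wrist0 knob 157 [490.58798434 -24.3367589   41.22132568] flat -0.5272581095408668
   flange 1705 [489.98236415 -24.49464383   9.95119222]
  upflange ((453.7486877441406, 178.96141052246094), (5.137624263763428, 12.274043083190918), 89.81280517578125)
  ring ((528.5518798828125, -234.75787353515625), (89.41373443603516, 84.99661254882812), 15.170988082885742)
```

Emit:
{"api": "drive_tool", "payload": {"moves": [1.5, -1.8, 0.4, 0, 0, 0, 1.5, -1.8, 0.4, 0, 0, 0, 1.5, -1.8, 0.4, 0, 0, 0, 1.5, -1.8, 0.4, 0, 0, 0, 1.5, -1.8, 0.4, 0, 0, 0, 1.5, -2, 0.5, 0, 0, 0, 0, 0, 0, 0, 0, 0, 0, 0, 0, 0, 0, 0, 0, 0, 0, 0, 0, 0], "hand": 5}}

```text
time: 0.9
tool_pos: [491.0, -25.0, 114.7]
tcp_rot: [86.4, 89.9, -3.6]
ft_force: [-0.0, 1.1, 0.6]
finger_gap: 50.0
```

```bash
python3 - <<'E'
from h import *
q=sensors.sense(); t=(q['tool_pos'],q['tcp_rot']); print(q['tool_pos'],q['tcp_rot'],q['finger_gap'],q['time'])
w=save('wrist','w1'); P=cloud(w,t)
k=near(P,(490,-25),25,34,50); print(len(k),k.mean(0)); k=near(P,(490,-25),45,6,14); print(len(k),(k.max(0)+k.min(0))/2)
E
```

```text
[491.03085557 -25.01085619 114.70343667] [86.40136995 89.90319209 -3.61330509] 49.97372297324094 0.9
315 [490.01139319 -23.86419638  41.13511628]
3103 [489.98875494 -24.87503071   9.97986719]
```

View pics/w1.png

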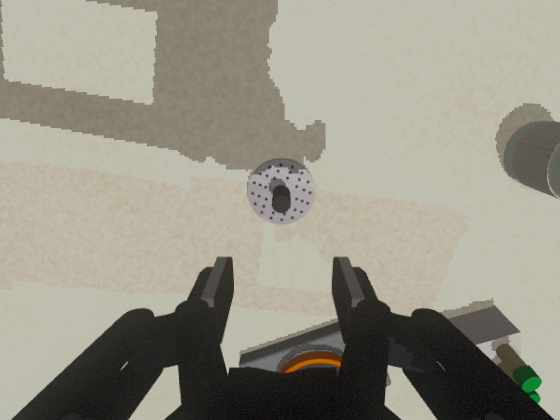

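Emit:
{"api": "drive_tool", "payload": {"moves": [1.5, -0.1, 0, 0, 0, 0, 1.5, 0, 0, 0, 0, 0, 1.5, 0, 0, 0, 0, 0, 1.5, 0, 0, 0, 0, 0, 1.5, 0, 0, 0, 0, 0, 1.3, 0, 0, 0, 0, 0, 0.8, 0, 0, 0, 0, 0, 0.4, 0, 0, 0, 0, 0, 0, 0, 0, 0, 0, 0, 0, 0, 0, 0, 0, 0]}}

```text
time: 1.78
tool_pos: [489.9, -25.0, 14.6]
tcp_rot: [83.5, 89.9, -6.5]
ft_force: [-0.1, 0.4, 0.1]
finger_gap: 49.8
```

Emit:
{"api": "drive_tool", "payload": {"moves": [0, 0, 0, 0, 0, 0, 0, 0, 0, 0, 0, 0, 0, 0, 0, 0, 0, 0, 0, 0, 0, 0, 0, 0, 0, 0, 0, 0, 0, 0, 0, 0, 0, 0, 0, 0, 0, 0, 0, 0, 0, 0], "hand": 0.5, "grip_force": 30}}

```text
time: 2.37
tool_pos: [489.9, -25.1, 14.7]
tcp_rot: [81.0, 89.9, -9.0]
ft_force: [-0.5, 0.2, 5.6]
finger_gap: 5.0
```

```bash
python3 - <<'E'
from h import *
save('wrist','w2');save('side','s2');save('scene','e2')
crop('side0',(0,0,1,1),1,'x')
crop('s2',(150,150,330,270),4,'c4'); crop('e2',(200,140,330,240),5,'c5')
E
```

```text
(no output)
```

View pics/w2.png

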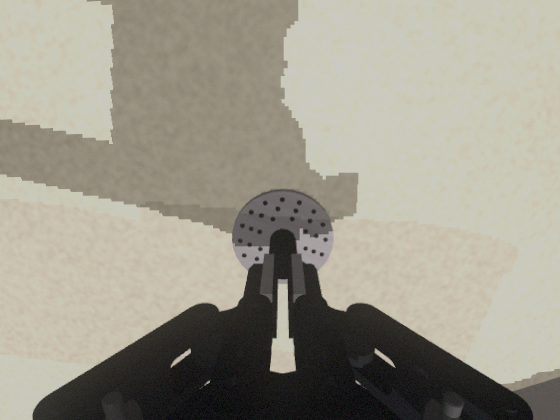

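View pics/c4.png

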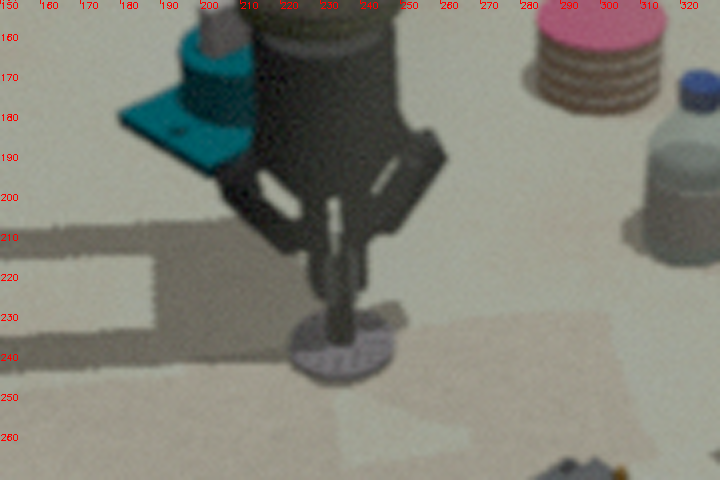

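View pics/c5.png

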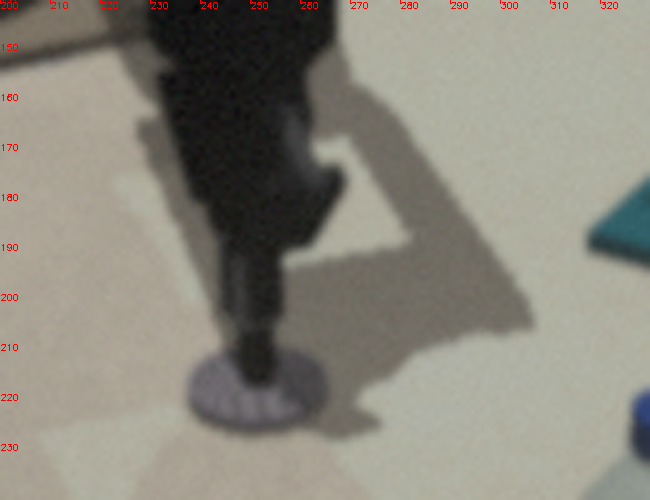

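```bash
python3 - <<'E'
from h import *
q=sensors.sense(); t=(q['tool_pos'],q['tcp_rot']); print(t)
w=L('w2'); Rm,e=cam(w,t); T=R.from_euler('xyz',t[1],degrees=True).as_matrix(); 
print(T.round(3))
print('TCP px',proj(w,[t[0],t[0]-19*T[:,0]],t), 'strainer px',proj(w,[[490,-25,42],[490,-25,10]],t))
P=cloud(w,t)
for uv in [(283,238),(283,260),(283,275),(268,270),(298,270),(290,290),(265,300),(250,230),(310,260)]:
    p=P[uv[1],uv[0]]; print(uv,p.round(1),((p-t[0])@T).round(1))
s=L('s2'); print('side TCP',proj(s,[t[0],t[0]-19*T[:,0],[490,-25,42],[490,-25,10]]))
s=L('e2'); print('scene TCP',proj(s,[t[0],t[0]-19*T[:,0],[490,-25,42],[490,-25,10]]))
for n in['s2','e2']:
    k=near(cloud(L(n)),(490,-25),45,6,14); print(len(k),(k.max(0)+k.min(0))/2)
E
```

```text
(array([489.90210216, -25.13472254,  14.76267058]), array([80.96507028, 89.89621414, -9.03884835]))
[[ 0.002  1.    -0.   ]
 [-0.    -0.    -1.   ]
 [-1.     0.002  0.   ]]
TCP px [[282.51135678 244.12077711]
 [282.5537437  259.72250804]] strainer px [[282.86138803 267.32715853]
 [282.64927832 240.45845737]]
(283, 238) [490.1 -16.5  24.7] [-10.    0.3  -8.6]
(283, 260) [489.4  57.7 184.5] [-169.7   -0.2  -82.8]
(283, 275) [490.1 -29.6  41.9] [-27.1   0.2   4.5]
(268, 270) [483.3 -15.   61.5] [-46.8  -6.5 -10.1]
(298, 270) [496.6 -14.7  62.1] [-47.3   6.8 -10.4]
(290, 290) [492.7 -14.7  77.4] [-62.6   2.9 -10.4]
(265, 300) [483.1 -14.5  84.2] [-69.4  -6.7 -10.6]
(250, 230) [470.3 -18.5   8.9] [  5.8 -19.6  -6.6]
(310, 260) [507.2 -39.4   8.2] [ 6.6 17.3 14.3]
side TCP [[234.85058665 233.4401898 ]
 [234.42780948 226.97167874]
 [234.29070585 224.07561583]
 [234.97799162 234.99537022]]
scene TCP [[250.9349719  214.37375308]
 [250.69976148 206.87655943]
 [250.68122424 203.58914761]
 [251.06811859 216.22952758]]
338 [489.69450112 -25.05742986   9.87670542]
341 [489.00990984 -24.50502112   9.91020463]
```

The fingertips closed on top of the knob, not around it: the strainer is unmoved, and the tips look about 27 mm short of the reported TCP. I'll open and measure the fingertip geometry before going lower.

Emit:
{"api": "drive_tool", "payload": {"moves": [-0.5, 0, 0, 0, 0, 0, -0.5, 0, 0, 0, 0, 0, 0, 0, 0, 0, 0, 0, 0, 0, 0, 0, 0, 0, 0, 0, 0, 0, 0, 0, 0, 0, 0, 0, 0, 0], "hand": 3}}

```text
time: 3.02
tool_pos: [488.7, -24.9, 23.5]
tcp_rot: [-97.9, 90.0, 172.1]
ft_force: [-0.7, -0.5, 0.2]
finger_gap: 30.0
```

```bash
python3 - <<'E'
from h import *
q=sensors.sense(); t=(q['tool_pos'],q['tcp_rot']); print(t,q['finger_gap'],q['ft_force'])
T=R.from_euler('xyz',t[1],degrees=True).as_matrix()
for n,f in[('wrist','w3'),('side','s3'),('scene','e3')]:
    s=save(n,f); P=cloud(s,t if n=='wrist' else None).reshape(-1,3); p=(P-t[0])@T
    m=(abs(p[:,1])<35)&(abs(p[:,2])<14)&(p[:,0]<-15)&(p[:,0]>-60)&(abs(p[:,1])>11); a=p[m]; print(n,m.sum())
    if m.sum(): 
        for sg in(-1,1):
            b=a[a[:,1]*sg>0]; 
            if len(b): print(sg,np.percentile(b,[1,50,99],axis=0).round(1).tolist(), b[np.argsort(-b[:,0])[:6]].round(1).tolist())
crop('s3',(150,150,330,270),4,'c6'); crop('e3',(200,140,330,240),5,'c7')
E
```

```text
(array([488.74160279, -24.94059414,  23.53561581]), array([-97.88490423,  89.97453425, 172.11531232])) 30.011738897731284 [-0.73387939 -0.5399479   0.23040919]
wrist 2451
-1 [[-59.7, -28.7, -10.7], [-47.6, -18.8, -6.3], [-29.8, -15.0, 11.4]] [[-27.3, -15.1, -0.9], [-27.6, -15.1, 0.1], [-28.0, -15.2, 2.2], [-28.3, -15.2, 3.2], [-28.4, -15.1, 1.4], [-28.4, -15.1, 0.2]]
1 [[-59.8, 14.6, -10.6], [-47.7, 18.6, -6.4], [-30.1, 28.1, 11.1]] [[-27.0, 15.1, -0.8], [-28.0, 15.1, 1.0], [-28.1, 15.1, 1.5], [-28.2, 15.0, -0.9], [-28.4, 15.0, 0.2], [-28.5, 15.0, 1.9]]
side 147
-1 [[-59.2, -29.2, -5.7], [-46.6, -22.2, 8.8], [-31.5, -16.1, 13.2]] [[-31.0, -17.5, 10.6], [-31.7, -21.9, 10.0], [-31.9, -19.8, 11.0], [-32.9, -17.1, 9.5], [-34.7, -23.0, 6.1], [-35.2, -21.9, 11.0]]
1 [[-59.6, 14.4, -8.1], [-46.1, 17.8, 7.9], [-30.5, 28.6, 12.0]] [[-29.3, 15.0, -8.3], [-30.9, 14.9, 9.5], [-31.2, 16.9, 10.7], [-31.5, 14.6, 2.4], [-32.9, 15.1, 0.7], [-33.0, 17.4, 9.4]]
scene 215
-1 [[-59.3, -21.9, -2.4], [-45.0, -17.3, 5.4], [-29.1, -14.0, 12.2]] [[-28.2, -19.4, 5.4], [-29.2, -18.5, -1.4], [-29.5, -16.2, 4.5], [-30.6, -20.1, -2.3], [-30.7, -18.2, 3.5], [-30.8, -16.3, 9.1]]
1 [[-59.3, 12.3, -9.5], [-46.4, 23.3, 6.1], [-29.9, 29.0, 12.5]] [[-29.3, 20.2, 6.3], [-29.8, 20.5, -0.6], [-30.1, 20.4, 8.7], [-30.2, 20.0, 1.5], [-30.4, 19.4, 3.5], [-30.7, 19.2, -3.6]]
```

View pics/c6.png

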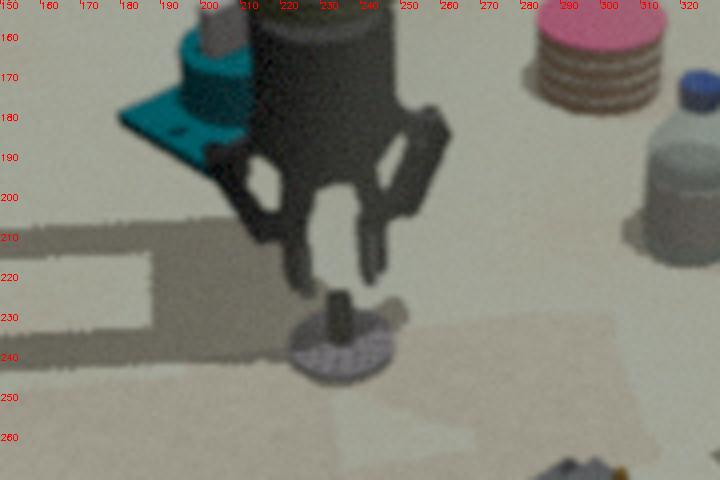

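View pics/w3.png

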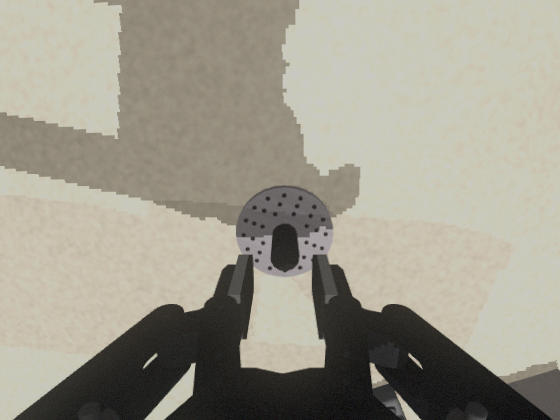

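All three cameras agree: the fingertips end about 28 mm short of the reported TCP. I'll treat tip = TCP − 28 mm and lower to put the tips at z ≈ 14.

Emit:
{"api": "drive_tool", "payload": {"moves": [0.8, 0.1, 0, 0, 0, 0, 0.8, 0, 0, 0, 0, 0, 0.8, 0, 0, 0, 0, 0, 0.8, 0, 0, 0, 0, 0, 0.4, 0, 0, 0, 0, 0, 0, 0, 0, 0, 0, 0, 0, 0, 0, 0, 0, 0]}}

```text
time: 3.75
tool_pos: [489.5, -24.9, -12.8]
tcp_rot: [-99.0, 89.9, 171.0]
ft_force: [-0.3, -0.5, -0.2]
finger_gap: 29.9
```

Emit:
{"api": "drive_tool", "payload": {"moves": [0, 0, 0, 0, 0, 0, 0, 0, 0, 0, 0, 0, 0, 0, 0, 0, 0, 0, 0, 0, 0, 0, 0, 0, 0, 0, 0, 0, 0, 0, 0, 0, 0, 0, 0, 0], "hand": 0.5, "grip_force": 30}}

```text
time: 4.25
tool_pos: [490.4, -25.0, -11.8]
tcp_rot: [81.8, 90.0, -8.2]
ft_force: [0.1, -0.2, 2.0]
finger_gap: 15.1
```

Emit:
{"api": "drive_tool", "payload": {"moves": [-1, 0, 0, 0, 0, 0, -2, 0, 0, 0, 0, 0, -2, 0, 0, 0, 0, 0, -2, 0, 0.5, 0, 0, 0, -2, 0.3, 1.5, 0, 0, 0, 0, 0.4, 2, 0, 0, 0, 0, 0.4, 2, 0, 0, 0, 0, 0.4, 2, 0, 0, 0, 0, 0.4, 2, 0, 0, 0, 0, 0.4, 2, 0, 0, 0, 0, 0.4, 2, 0, 0, 0, 0, 0.4, 2, 0, 0, 0, 0, 0.4, 2, 0, 0, 0, 0, 0.4, 2, 0, 0, 0, 0, 0, 1.3, 0, 0, 0, 0, 0, 0, 0, 0, 0, 0, 0, 0, 0, 0, 0, 0, 0, 0, 0, 0, 0]}}

```text
time: 5.75
tool_pos: [528.7, -237.2, 77.8]
tcp_rot: [-145.6, 90.0, 124.4]
ft_force: [0.2, 0.3, -2.2]
finger_gap: 15.2
```

```bash
python3 - <<'E'
from h import *
q=sensors.sense(); t=(q['tool_pos'],q['tcp_rot']); print(t,q['finger_gap'],q['ft_force'])
T=R.from_euler('xyz',t[1],degrees=True).as_matrix(); print(T.round(3))
for n,f in[('wrist','w4'),('side','s4'),('scene','e4')]:
    s=save(n,f); P=cloud(s,t if n=='wrist' else None)
    k=near(P,t[0],45,90,110); print(n,len(k), cv2.minAreaRect(k[:,:2].astype(np.float32)) if len(k)>5 else 0, np.median(k[:,2]))
    k=near(P,(529,-238),55,32,40); print('  ring',len(k), cv2.minAreaRect(k[:,:2].astype(np.float32)) if len(k)>5 else 0)
crop('s4',(200,190,360,340),4,'c6'); crop('e4',(100,150,240,280),4,'c7')
E
```

```text
(array([ 528.6815024 , -237.15205617,   77.76188139]), array([-145.59184   ,   89.95030173,  124.40903099])) 15.242175158533989 [ 0.2435956   0.28018312 -2.183212  ]
[[-0.     1.     0.   ]
 [ 0.001  0.    -1.   ]
 [-1.    -0.    -0.001]]
wrist 5698 ((528.7874145507812, -235.39190673828125), (59.95149612426758, 60.818687438964844), 48.85541915893555) 99.19498428795536
  ring 2743 ((529.8514404296875, -223.7176055908203), (60.30990219116211, 89.33699035644531), 88.08380889892578)
side 464 ((525.1260986328125, -243.0643310546875), (50.09025573730469, 61.02064895629883), 66.81724548339844) 99.7549758069145
  ring 578 ((531.7088012695312, -242.1454315185547), (84.94005584716797, 96.30794525146484), 78.86421203613281)
scene 486 ((530.2504272460938, -236.17787170410156), (61.443626403808594, 59.17595291137695), 78.74765014648438) 100.21339084593885
  ring 664 ((525.9780883789062, -237.03509521484375), (88.96927642822266, 97.50470733642578), 80.31391906738281)
```

View pics/c6.png

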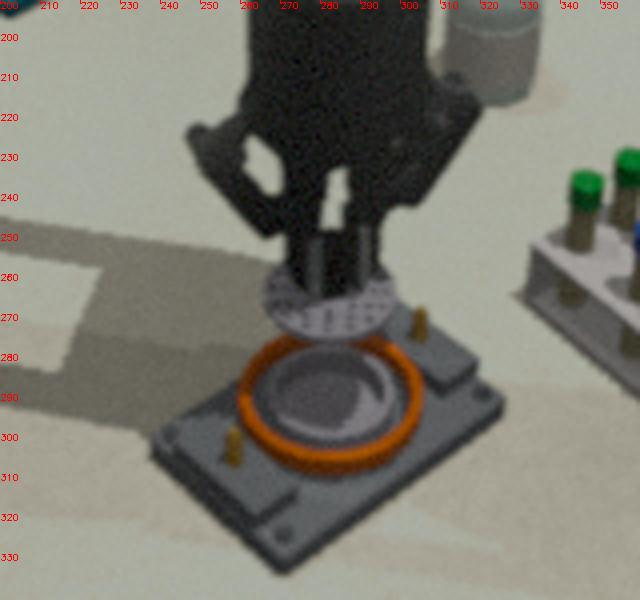

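View pics/c7.png

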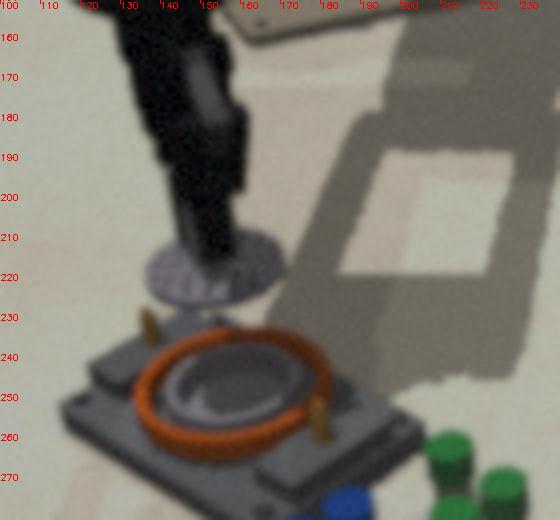

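View pics/w4.png

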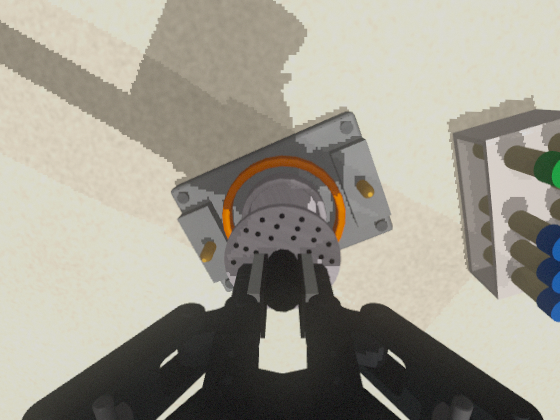

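```bash
python3 - <<'E'
from h import *
q=sensors.sense(); t=(q['tool_pos'],q['tcp_rot'])
crop('w4',(170,100,400,310),3,'c8')
E
```

```text
(no output)
```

View pics/c8.png

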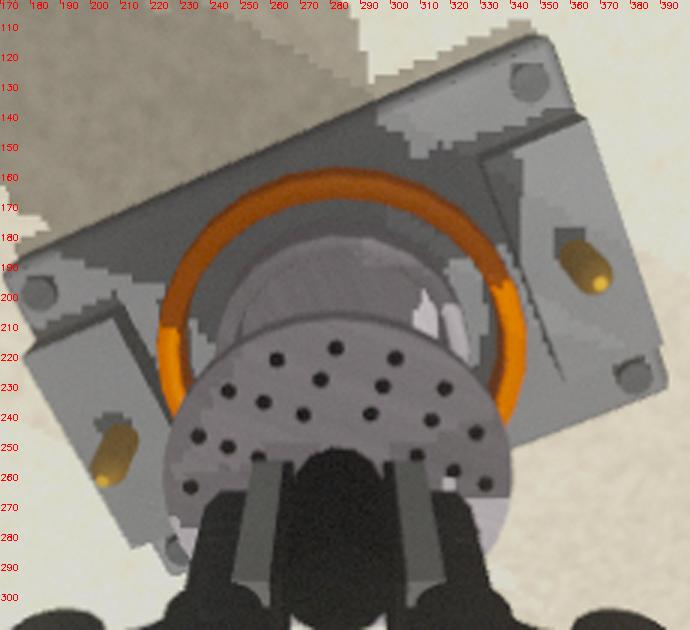

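```bash
python3 - <<'E'
from h import *
q=sensors.sense(); t=(q['tool_pos'],q['tcp_rot'])
w=L('w4')
a=onz(w,(204,260.3),52,t); b=onz(w,(370,194.7),52,t); print(a,b,(a+b)/2,np.linalg.norm(a-b),np.degrees(np.arctan2(*(b-a)[1::-1])))
top=onz(w,(282.5,204.3),99.7,t); print('strainer centre y',top[1]-31,[onz(w,(224.5,255),99.7,t),onz(w,(340.5,255),99.7,t)])
E
```

```text
[ 474.05622763 -262.24184176   52.        ] [ 585.75171008 -214.17196217   52.        ] [ 529.90396885 -238.20690196   52.        ] 121.60014031371524 23.28537509266758
strainer centre y -235.57568132348024 [array([ 498.47202696, -232.68826981,   99.7       ]), array([ 559.31136319, -232.63844557,   99.7       ])]
```

Emit:
{"api": "drive_tool", "payload": {"moves": [0.8, 0.1, 0.2, 0, 0, 0, 0.8, 0, 0, 0, 0, 0, 0.8, 0, 0, 0, 0, 0, 0.8, 0, 0, 0, 0, 0, 0.8, 0, 0, 0, 0, 0, 0.5, 0, 0, 0, 0, 0, 0.4, 0, 0, 0, 0, 0, 0.2, 0, 0, 0, 0, 0, 0.2, 0, 0, 0, 0, 0, 0, 0, 0, 0, 0, 0]}}

```text
time: 6.73
tool_pos: [530.0, -240.0, 24.6]
tcp_rot: [-106.0, 90.0, 164.0]
ft_force: [-0.7, 0.8, -2.4]
finger_gap: 14.9
```

Emit:
{"api": "drive_tool", "payload": {"moves": [0.2, 0, 0, 0, 0, 0, 0.2, 0, 0, 0, 0, 0, 0.1, 0, 0, 0, 0, 0, 0, 0, 0, 0, 0, 0, 0, 0, 0, 0, 0, 0]}}

```text
time: 7.15
tool_pos: [530.0, -240.0, 19.8]
tcp_rot: [-97.6, 90.0, 172.4]
ft_force: [-0.4, -0.1, -0.7]
finger_gap: 15.1
```

Already close to contact (Fz rose from −2.4 to −0.7). A check before letting go.

```bash
python3 - <<'E'
from h import *
q=sensors.sense(); print(q['ft_force'],q['wrist_torque'])
save('side','s5');save('scene','e5')
crop('s5',(220,230,345,340),4,'c6'); crop('e5',(100,180,230,280),4,'c7')
a=cv2.imread('pics/c6.png');b=cv2.imread('pics/c7.png');h=max(a.shape[0],b.shape[0]);c=np.zeros((h,a.shape[1]+b.shape[1],3),np.uint8);c[:a.shape[0],:a.shape[1]]=a;c[:b.shape[0],a.shape[1]:]=b;c=cv2.resize(c,None,fx=.78,fy=.78);cv2.imwrite('pics/c9.png',c)
E
```

```text
[-0.37117987 -0.09747475 -0.69605527] [-0.02489465  0.01435483  0.00912084]
```

View pics/c9.png

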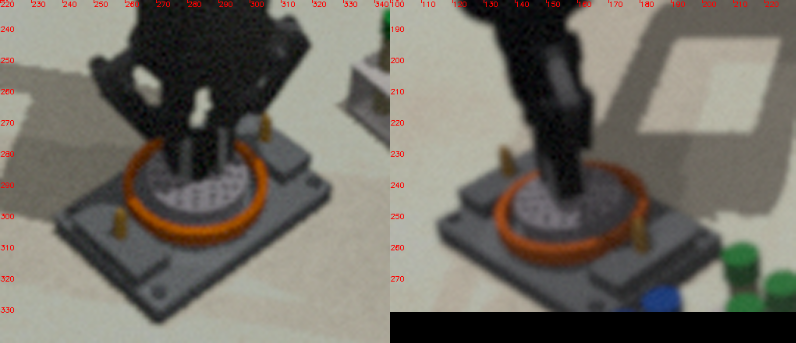

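Emit:
{"api": "drive_tool", "payload": {"moves": [0.05, 0, 0, 0, 0, 0, 0, 0, 0, 0, 0, 0, 0, 0, 0, 0, 0, 0]}}

```text
time: 7.5
tool_pos: [530.0, -240.0, 19.3]
tcp_rot: [-117.7, 90.0, 152.3]
ft_force: [-0.7, 0.5, -1.3]
finger_gap: 15.0
```

Emit:
{"api": "drive_tool", "payload": {"moves": [0, 0, 0, 0, 0, 0, 0, 0, 0, 0, 0, 0, 0, 0, 0, 0, 0, 0, 0, 0, 0, 0, 0, 0, 0, 0, 0, 0, 0, 0], "hand": 3.5}}

```text
time: 7.92
tool_pos: [530.1, -240.0, 19.4]
tcp_rot: [63.7, 90.0, -26.3]
ft_force: [0.1, -0.0, 0.3]
finger_gap: 35.3
```

Emit:
{"api": "drive_tool", "payload": {"moves": [-0.5, 0, 0, 0, 0, 0, -1, 0, 0, 0, 0, 0, -2, 0, 0, 0, 0, 0, -2.5, 0, 0, 0, 0, 0, -2.5, 0, 0, 0, 0, 0, -2, 0, -1.5, 0, 0, 0, 0, 0, -2.5, 0, 0, 0, 0, 0, -2.5, 0, 0, 0, 0, 0, -2, 0, 0, 0, 0, 0, 0, 0, 0, 0, 0, 0, 0, 0, 0, 0]}}

```text
time: 8.83
tool_pos: [530.4, -154.3, 125.5]
tcp_rot: [62.0, 89.9, -27.9]
ft_force: [-0.1, -0.9, 0.6]
finger_gap: 34.8
```

```bash
python3 - <<'E'
from h import *
q=sensors.sense(); t=(q['tool_pos'],q['tcp_rot']); print(t)
for n,f in[('wrist','w6'),('side','s6'),('scene','e6')]:
    s=save(n,f); P=cloud(s,t if n=='wrist' else None)
    # flange annulus plane
    k=near(P,(530,-238),30,35,47)
    if len(k)>20:
        d=np.hypot(k[:,0]-530,k[:,1]-238*-1) ; kk=k[(np.hypot(k[:,0]-530,k[:,1]+238)>12)]
        c,_,_,_=np.linalg.lstsq(np.c_[kk[:,:2]-[530,-238],np.ones(len(kk))],kk[:,2],rcond=None); print(n,len(kk),'plane',c)
    k=near(P,(530,-238),30,66,80); print('  knob',len(k),k.mean(0) if len(k) else 0)
crop('w6',(170,120,420,320),3,'c8')
E
```

```text
(array([ 530.44408168, -154.30301732,  125.47428173]), array([ 62.00546038,  89.91904822, -27.88435991]))
wrist 2114 plane [ 1.96256382e-03 -1.61665646e-02  4.04875406e+01]
  knob 299 [ 529.97996753 -237.92240587   71.64642297]
side 412 plane [-3.15652322e-03 -1.15812873e-04  4.11879794e+01]
  knob 58 [ 528.88485256 -241.12207549   72.18637434]
scene 410 plane [-3.84544554e-02 -3.45873520e-04  4.11816663e+01]
  knob 65 [ 531.15775101 -240.01979952   71.85522436]
```

View pics/w6.png

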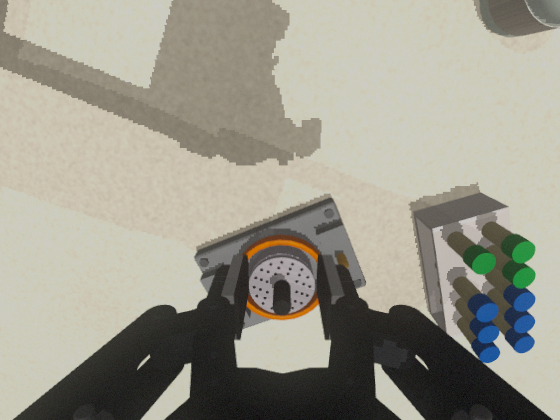

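Emit:
{"api": "drive_tool", "payload": {"moves": [0, -0.2, -1.5, 0, 0, 0, 0, -0.2, -2.5, 0, 0, 0, 0, -0.2, -2.5, 0, 0, 0, 0, -0.2, -2.5, 0, 0, 0, 0, -0.2, -2.5, 0, 0, 0, 0, -0.2, -2.5, 0, 0, 0, 0, -0.2, -2.5, 0, 0, 0, 0, -0.2, -2.5, 0, 0, 0, 0, -0.2, -2.5, 0, 0, 0, 0, -0.2, -2.5, 0, 0, 0, 0, -0.2, -2.5, 0, 0, 0, 0, -0.2, -2.5, 0, 0, 0, 0, -0.2, -2.5, 0, 0, 0, 0, -0.2, -2.5, 0, 0, 0, 0, -0.2, -2.5, 0, 0, 0, 0, -0.2, -2.5, 0, 0, 0, 0, -0.2, -1.9, 0, 0, 0, 0, -0.2, 0, 0, 0, 0, 0, 0, 0, 0, 0, 0], "hand": 4}}

```text
time: 10.57
tool_pos: [493.4, 254.5, 124.1]
tcp_rot: [-61.9, 90.0, -151.8]
ft_force: [0.0, 0.1, 0.7]
finger_gap: 40.1
```

Emit:
{"api": "drive_tool", "payload": {"moves": [0, 0, 0, 6, 0, 0, 0, 0, 0, 6, 0, 0, 0, 0, 0, 6, 0, 0, 0, 0, 0, 6, 0, 0, 0, 0, 0, 6, 0, 0, 0, 0, 0, 6, 0, 0, 0, 0, 0, 6, 0, 0, 0, 0, 0, 6, 0, 0, 0, 0, 0, 6, 0, 0, 0, 0, 0, 6, 0, 0, 0, 0, 0, 2, 0, 0, 0, 0, 0, 0, 0, 0, 0, 0, 0, 0, 0, 0]}}

```text
time: 11.65
tool_pos: [494.2, 253.0, 124.3]
tcp_rot: [43.3, 90.0, -108.7]
ft_force: [-0.1, 0.3, 0.3]
finger_gap: 40.5
```

```bash
python3 - <<'E'
from h import *
q=sensors.sense(); t=(q['tool_pos'],q['tcp_rot']); print(t,q['joint_pos'].round(1))
T=R.from_euler('xyz',t[1],degrees=True).as_matrix(); print(T.round(3))
for n,f in[('wrist','w7')]:
    s=save(n,f); P=cloud(s,t)
    k=near(P,(494,255),45,90,100); print(len(k),cv2.minAreaRect(k[:,:2].astype(np.float32)))
    k=near(P,(494,255),110,8,16); print(len(k),cv2.minAreaRect(k[:,:2].astype(np.float32)))
    k=near(P,(494,255),50,52,60); print(len(k),cv2.minAreaRect(k[:,:2].astype(np.float32)))
E
```

```text
(array([494.20317172, 252.9523988 , 124.27745989]), array([  43.25911501,   89.98098006, -108.72545995])) [21.8  3.5 97.9 -0.  78.6 83.8]
[[-0.     0.47  -0.883]
 [-0.    -0.883 -0.47 ]
 [-1.     0.     0.   ]]
1871 ((493.1343688964844, 256.0030212402344), (59.503562927246094, 15.947223663330078), 28.359638214111328)
7078 ((492.901611328125, 255.81651306152344), (150.60366821289062, 100.80675506591797), 28.268795013427734)
6849 ((494.0721435546875, 256.332763671875), (84.78878784179688, 87.62995910644531), 28.006925582885742)
```

View pics/w7.png

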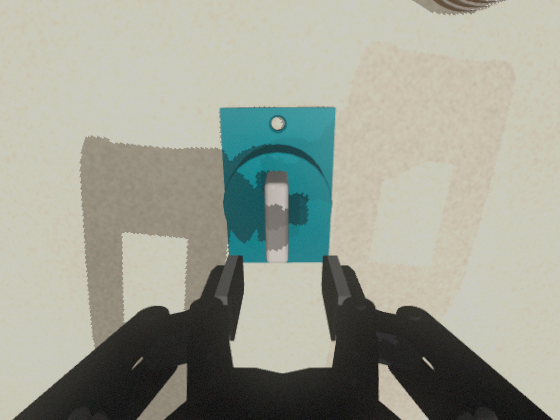

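Emit:
{"api": "drive_tool", "payload": {"moves": [1.5, -0.3, 0, -0.3, 0, 0, 1.5, 0, 0, 0, 0, 0, 1.5, 0, 0, 0, 0, 0, 1.5, 0, 0, 0, 0, 0, 1.5, 0, 0, 0, 0, 0, 1, 0, 0, 0, 0, 0, 0.5, 0, 0, 0, 0, 0, 0, 0, 0, 0, 0, 0, 0, 0, 0, 0, 0, 0]}}

```text
time: 12.45
tool_pos: [492.8, 256.6, 34.7]
tcp_rot: [167.8, 90.0, 16.1]
ft_force: [0.8, 0.8, -0.2]
finger_gap: 40.6
```

Emit:
{"api": "drive_tool", "payload": {"moves": [0, 0, 0, 0, 0, 0, 0, 0, 0, 0, 0, 0, 0, 0, 0, 0, 0, 0, 0, 0, 0, 0, 0, 0, 0, 0, 0, 0, 0, 0, 0, 0, 0, 0, 0, 0], "hand": 0.5, "grip_force": 60}}

```text
time: 12.95
tool_pos: [493.5, 257.2, 35.6]
tcp_rot: [178.4, 89.9, 26.7]
ft_force: [-1.4, -0.2, 7.3]
finger_gap: 15.2
```

Emit:
{"api": "drive_tool", "payload": {"moves": [-0.5, 0, 0, 0, 0, 0, -1, 0, 0, 0, 0, 0, -1.5, 0, 0, 0, 0, 0, -2, 0, 0, 0, 0, 0, -2, 0, 0, 0, 0, 0, -2, 0, 0, 0, 0, 0, -1.5, 0, 0, 0, 0, 0, -0.5, 0, 0, 0, 0, 0, 0, 0, 0, 0, 0, 0, 0, 0, 0, 0, 0, 0]}}

```text
time: 13.78
tool_pos: [492.2, 256.5, 143.7]
tcp_rot: [-1.8, 90.0, -153.5]
ft_force: [-0.2, 0.5, -4.7]
finger_gap: 15.2
```

Emit:
{"api": "drive_tool", "payload": {"moves": [0, 1.1, 0.5, 0, 0, 0, 0, 2.2, 1, 0, 0, 0, 0, 2.3, 1, 0, 0, 0, 0, 2.3, 1, 0, 0, 0, 0, 2.3, 1, 0, 0, 0, 0, 2.3, 1, 0, 0, 0, 0, 2.3, 1.1, 0, 0, 0, 0, 2.3, 1.1, 0, 0, 0, 0, 2.3, 1.1, 0, 0, 0, 0, 2.3, 1.1, 0, 0, 0, 0, 2.3, 1.1, 0, 0, 0, 0, 2.3, 1.1, 0, 0, 0, 0, 2.3, 1, 0, 0, 0, 0, 2.3, 1, 0, 0, 0, 0, 2.3, 1, 0, 0, 0, 0, 2.3, 1, 0, 0, 0, 0, 2.3, 1, 0, 0, 0, 0, 2.3, 1, 0, 0, 0]}}

```text
time: 15.28
tool_pos: [521.7, -183.6, 142.4]
tcp_rot: [-48.1, 89.8, 160.2]
ft_force: [0.9, 1.2, -3.5]
finger_gap: 15.1
```

Emit:
{"api": "drive_tool", "payload": {"moves": [0, 2, 0.8, 0, 0, 0, 0, 1.6, 0.7, 0, 0, 0, 0, 1, 0.4, 0, 0, 0, 0, 0.6, 0.2, 0, 0, 0, 0, 0, 0, 2.5, 0, 0, 0, 0, 0, 2.5, 0, 0, 0, 0, 0, 0, 0, 0, 0, 0, 0, 0, 0, 0, 0, 0, 0, 0, 0, 0]}}

```text
time: 16.03
tool_pos: [529.3, -237.4, 143.9]
tcp_rot: [-59.1, 90.0, 144.3]
ft_force: [0.9, -0.6, -4.3]
finger_gap: 15.7
```

```bash
python3 - <<'E'
from h import *
q=sensors.sense(); t=(q['tool_pos'],q['tcp_rot']); print(t,q['ft_force'])
T=R.from_euler('xyz',t[1],degrees=True).as_matrix(); print(T.round(3))
for n,f in[('wrist','w8'),('side','s8'),('scene','e8')]:
    s=save(n,f); P=cloud(s,t if n=='wrist' else None)
    for nm,rr,a,b in(('flange',110,116,127),('dome',60,158,168)):
        k=near(P,t[0],rr,a,b)
        if len(k)>20: print(n,nm,len(k),cv2.minAreaRect(k[:,:2].astype(np.float32)),np.median(k[:,2]))
crop('s8',(180,150,380,340),3,'c6'); crop('e8',(80,100,260,290),3,'c7')
a=cv2.imread('pics/c6.png');b=cv2.imread('pics/c7.png');c=np.hstack([a,b]);c=cv2.resize(c,None,fx=.7,fy=.7);cv2.imwrite('pics/c10.png',c)
E
```

```text
(array([ 529.30280237, -237.36734726,  143.91288   ]), array([-59.12619998,  89.95677219, 144.29133403])) [ 0.89612077 -0.58563863 -4.34790428]
[[-0.001  0.397 -0.918]
 [ 0.    -0.918 -0.397]
 [-1.    -0.001  0.   ]]
wrist flange 11560 ((534.3616943359375, -235.75152587890625), (137.6491241455078, 100.68804931640625), 23.252899169921875) 119.86798504233343
wrist dome 10539 ((536.3824462890625, -235.16183471679688), (71.12053680419922, 87.30200958251953), 23.29667091369629) 163.7921961942049
side flange 1684 ((528.2684936523438, -238.8759765625), (152.63546752929688, 102.65959167480469), 22.776010513305664) 120.75337296676355
side dome 884 ((526.5923461914062, -244.7303924560547), (77.12042236328125, 87.74323272705078), 70.68519592285156) 164.7228939679034
scene flange 1487 ((527.7211303710938, -238.4767303466797), (153.08416748046875, 102.5362548828125), 23.34157943725586) 121.20556855859405
scene dome 835 ((533.306640625, -239.2926483154297), (87.98847961425781, 80.10456085205078), 79.61849212646484) 164.0567911092187
```

View pics/c10.png

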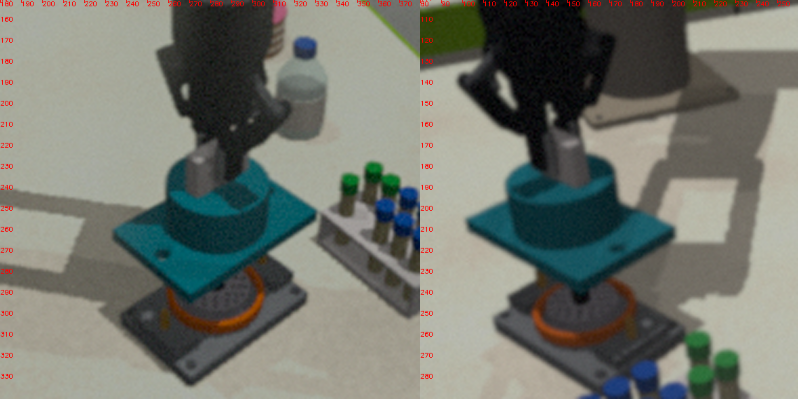

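View pics/w8.png

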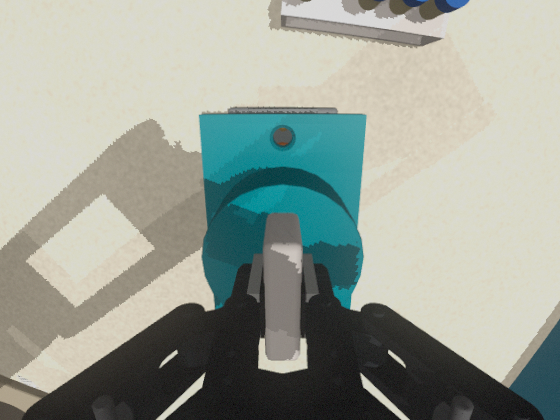

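Emit:
{"api": "drive_tool", "payload": {"moves": [0.5, 0, -0.1, 0, 0, 0, 1, 0, 0, 0, 0, 0, 1, 0, 0, 0, 0, 0, 1, 0, 0, 0, 0, 0, 0.8, 0, 0, 0, 0, 0, 0.5, 0, 0, 0, 0, 0, 0, 0, 0, 0, 0, 0, 0, 0, 0, 0, 0, 0]}}

```text
time: 16.85
tool_pos: [530.1, -237.4, 95.7]
tcp_rot: [-50.6, 89.9, 152.7]
ft_force: [0.7, 0.4, -3.6]
finger_gap: 15.0
```

```bash
python3 - <<'E'
from h import *
q=sensors.sense(); t=(q['tool_pos'],q['tcp_rot']); print(t,q['ft_force'])
for n,f in[('wrist','w9'),('side','s9'),('scene','e9')]:
    s=save(n,f); P=cloud(s,t if n=='wrist' else None)
    k=near(P,t[0],110,66,76)
    if len(k)>20: print(n,len(k),cv2.minAreaRect(k[:,:2].astype(np.float32)),np.median(k[:,2]))
crop('w9',(180,80,380,250),4,'c11')
crop('s9',(200,180,360,340),4,'c6'); crop('e9',(80,140,240,300),4,'c7')
a=cv2.imread('pics/c6.png');b=cv2.imread('pics/c7.png');c=np.hstack([a,b]);c=cv2.resize(c,None,fx=.62,fy=.62);cv2.imwrite('pics/c12.png',c)
E
```

```text
(array([ 530.09708453, -237.41157167,   95.73249051]), array([-50.61667939,  89.94047747, 152.68469336])) [ 0.66995696  0.40331945 -3.62643194]
wrist 11491 ((534.971435546875, -235.84938049316406), (137.7814483642578, 100.69924926757812), 23.31201934814453) 71.6590545033147
side 1650 ((529.586181640625, -238.72535705566406), (152.36582946777344, 102.3202896118164), 23.034452438354492) 72.86134757238688
scene 1521 ((529.3248901367188, -238.78834533691406), (153.46810913085938, 101.96987915039062), 23.269855499267578) 73.50430269699285
```

View pics/c11.png

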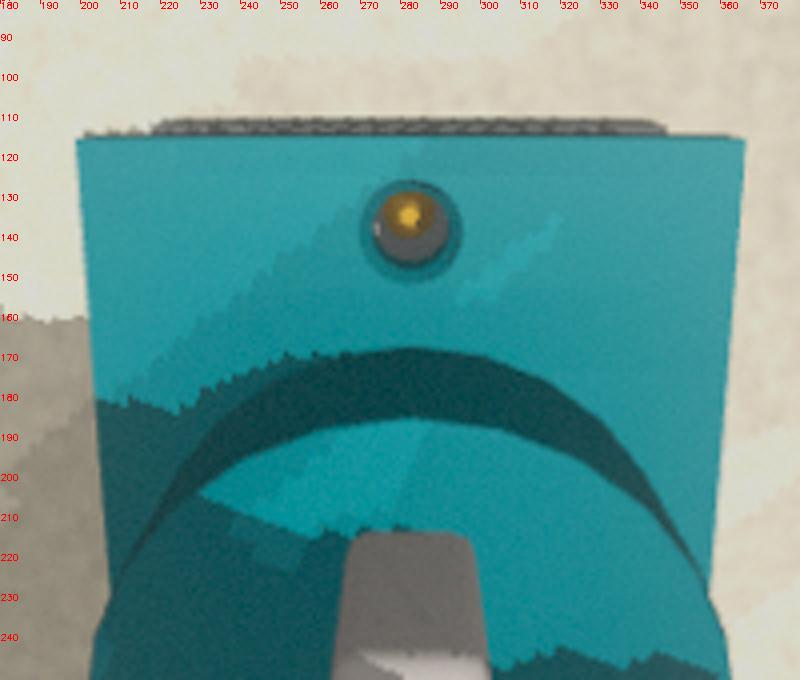

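View pics/c12.png

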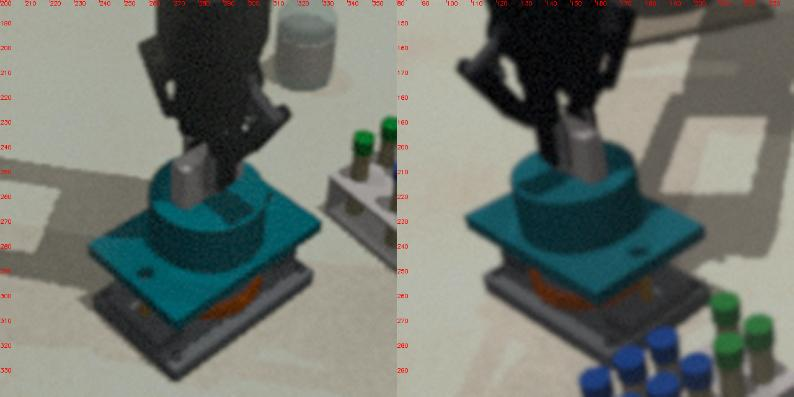

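```bash
python3 - <<'E'
from h import *
t=(np.array([530.09708453, -237.41157167,   95.73249051]),[-50.61667939,  89.94047747, 152.68469336]); w=L('w9')
T=R.from_euler('xyz',t[1],degrees=True).as_matrix()
for z in(71.7,72.5):
    h=onz(w,(282.8,137.7),z,t); d=onz(w,(282.2,133.6),52,t); print(h,d,((d-h)@T).round(1))
E
```

```text
[ 585.46535091 -214.81716371   71.7       ] [ 585.59148945 -214.34033592   52.        ] [19.7 -0.4 -0.3]
[ 585.55446722 -214.77826262   72.5       ] [ 585.59148945 -214.34033592   52.        ] [20.5 -0.4 -0.2]
```

Hole and dowel agree within 0.5 mm (dowel visible in the hole). I'll lower onto the dowels.

Emit:
{"api": "drive_tool", "payload": {"moves": [0.4, -0.02, 0, 0, 0, 0, 0.4, 0, 0, 0, 0, 0, 0.4, 0, 0, 0, 0, 0, 0.4, 0, 0, 0, 0, 0, 0.3, 0, 0, 0, 0, 0, 0, 0, 0, 0, 0, 0, 0, 0, 0, 0, 0, 0]}}

```text
time: 17.58
tool_pos: [530.0, -237.2, 76.9]
tcp_rot: [-54.2, 90.0, 149.1]
ft_force: [-0.9, 0.1, -3.2]
finger_gap: 15.1
```

Emit:
{"api": "drive_tool", "payload": {"moves": [0.2, 0, 0, 0, 0, 0, 0.2, 0, 0, 0, 0, 0, 0, 0, 0, 0, 0, 0, 0, 0, 0, 0, 0, 0]}}

```text
time: 17.92
tool_pos: [530.2, -237.3, 73.2]
tcp_rot: [-52.4, 90.0, 150.9]
ft_force: [0.2, -0.5, -3.8]
finger_gap: 15.3
```

Emit:
{"api": "drive_tool", "payload": {"moves": [0.15, 0, 0, 0, 0, 0, 0.15, 0, 0, 0, 0, 0, 0, 0, 0, 0, 0, 0, 0, 0, 0, 0, 0, 0]}}

```text
time: 18.25
tool_pos: [530.7, -237.6, 71.1]
tcp_rot: [126.8, 89.9, -29.9]
ft_force: [-1.6, 0.7, 2.8]
finger_gap: 15.1
```

Emit:
{"api": "drive_tool", "payload": {"moves": [0.15, 0, 0, 0, 0, 0, 0.15, 0, 0, 0, 0, 0, 0, 0, 0, 0, 0, 0, 0, 0, 0, 0, 0, 0]}}

```text
time: 18.58
tool_pos: [530.7, -237.6, 68.1]
tcp_rot: [127.7, 89.9, -29.0]
ft_force: [-3.0, 0.8, 6.8]
finger_gap: 15.1
```

Emit:
{"api": "drive_tool", "payload": {"moves": [0.1, 0, 0, 0, 0, 0, 0.1, 0, 0, 0, 0, 0, 0, 0, 0, 0, 0, 0, 0, 0, 0, 0, 0, 0]}}

```text
time: 18.92
tool_pos: [530.8, -237.6, 66.4]
tcp_rot: [126.3, 89.9, -30.4]
ft_force: [-4.3, 2.2, 9.2]
finger_gap: 15.5
```

Emit:
{"api": "drive_tool", "payload": {"moves": [0.1, 0, 0, 0, 0, 0, 0, 0, 0, 0, 0, 0, 0, 0, 0, 0, 0, 0]}}

```text
time: 19.17
tool_pos: [530.8, -237.7, 65.7]
tcp_rot: [125.8, 89.9, -30.9]
ft_force: [-5.5, 3.1, 11.8]
finger_gap: 15.2
```

Emit:
{"api": "drive_tool", "payload": {"moves": [0.1, -0.05, 0.05, 0, 0, 0, 0, 0, 0, 0, 0, 0, 0, 0, 0, 0, 0, 0]}}

```text
time: 19.42
tool_pos: [530.7, -237.7, 65.6]
tcp_rot: [128.5, 89.9, -28.2]
ft_force: [-6.4, 2.9, 14.7]
finger_gap: 15.4
```

```bash
python3 - <<'E'
from h import *
q=sensors.sense(); t=(q['tool_pos'],q['tcp_rot']); print(t,q['ft_force'],q['wrist_torque'])
T=R.from_euler('xyz',t[1],degrees=True).as_matrix();print(T.round(4))
for n,f in[('wrist','w10'),('side','s10'),('scene','e10')]:
    s=save(n,f); P=cloud(s,t if n=='wrist' else None)
    k=near(P,(530,-238),100,38,46); k=k[np.hypot(k[:,0]-530,k[:,1]+238)>48]
    c=np.linalg.lstsq(np.c_[k[:,:2]-[530,-238],np.ones(len(k))],k[:,2],rcond=None)[0]
    print(n,len(k),cv2.minAreaRect(k[:,:2].astype(np.float32)),c)
crop('w10',(180,80,380,250),4,'c11')
crop('s10',(200,180,360,340),4,'c6'); crop('e10',(80,140,240,300),4,'c7')
a=cv2.imread('pics/c6.png');b=cv2.imread('pics/c7.png');c=np.hstack([a,b]);c=cv2.resize(c,None,fx=.62,fy=.62);cv2.imwrite('pics/c12.png',c)
E
```

```text
(array([ 530.73163494, -237.6511686 ,   65.59672073]), array([128.48061909,  89.85066371, -28.216211  ])) [-6.38114895  2.92192672 14.70860384] [0.60026889 1.0220657  0.02044294]
[[ 0.0023  0.3956 -0.9184]
 [-0.0012 -0.9184 -0.3956]
 [-1.      0.002  -0.0016]]
wrist 10052 ((535.748046875, -236.0740203857422), (137.647705078125, 100.68783569335938), 23.303722381591797) [-1.73764860e-03  1.11721598e-04  4.17183768e+01]
side 1315 ((530.2218017578125, -238.42259216308594), (153.095947265625, 102.89596557617188), 23.041597366333008) [-9.90129634e-04  1.02778441e-02  4.20943738e+01]
scene 1151 ((529.24658203125, -238.4889373779297), (154.15074157714844, 102.50225067138672), 23.338388442993164) [-8.00243368e-03  9.13156478e-03  4.22877053e+01]
```

View pics/c11.png

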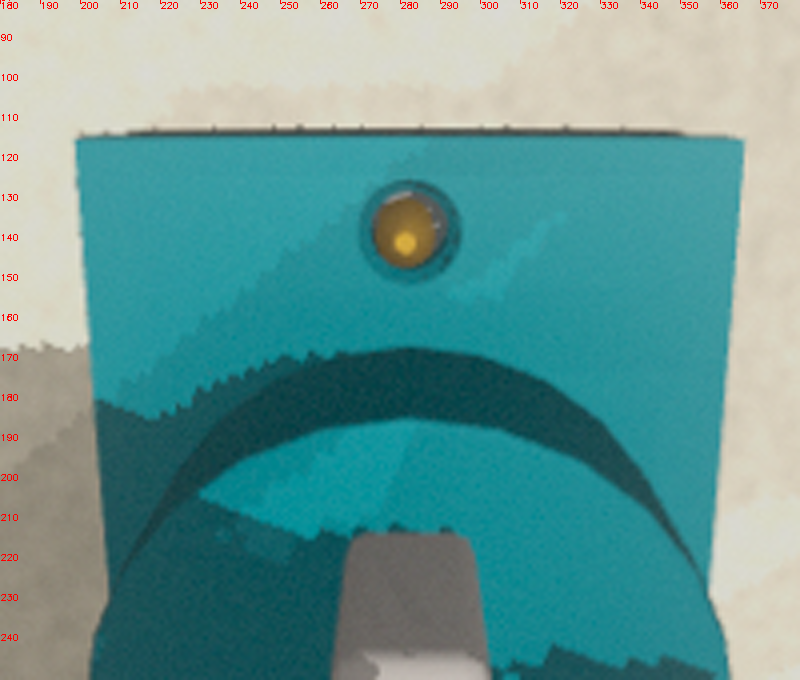

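View pics/c12.png

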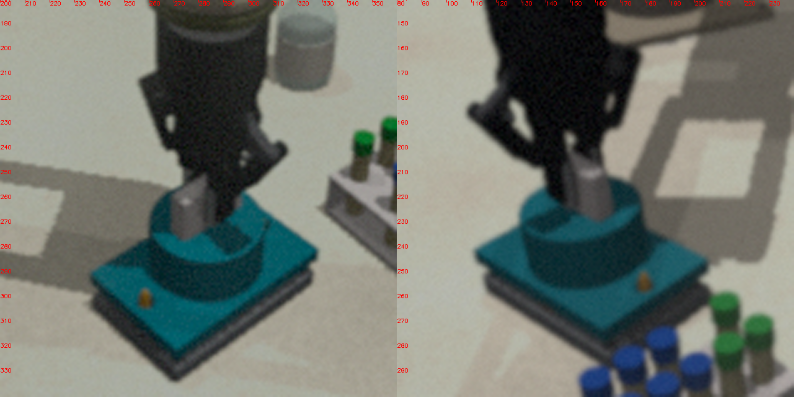

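Closed to the eye: flange top reads 41.7–42.3 mm (must be 42), and Z has stopped moving while force rises. I'll ease the side load and add a little pressing margin.

Emit:
{"api": "drive_tool", "payload": {"moves": [0, -0.08, 0.04, 0, 0, 0, 0.1, 0, 0, 0, 0, 0, 0, 0, 0, 0, 0, 0, 0, 0, 0, 0, 0, 0]}}

```text
time: 19.9
tool_pos: [530.7, -237.6, 65.6]
tcp_rot: [124.7, 89.7, -32.0]
ft_force: [-5.0, 2.4, 19.2]
finger_gap: 15.4
```

```bash
python3 - <<'E'
from h import *
q=sensors.sense(); t=(q['tool_pos'],q['tcp_rot']); print(t,q['ft_force'],q['wrist_torque'],q['joint_pos'].round(2))
T=R.from_euler('xyz',t[1],degrees=True).as_matrix();print(T.round(4))
a=np.radians(23.3);ux=np.array([np.cos(a),np.sin(a)]);uy=np.array([-ux[1],ux[0]])
for n,f in[('wrist','w11'),('side','s11'),('scene','e11')]:
    s=save(n,f); P=cloud(s,t if n=='wrist' else None)
    k=near(P,(530,-238),100,36,48); d=k[:,:2]-[530,-238]; u=d@ux; v=d@uy; m=(abs(u)>49)&(abs(u)<73)&(abs(v)<47)&(np.hypot(abs(u)-61,v)>9)
    c=np.linalg.lstsq(np.c_[u[m],v[m],np.ones(m.sum())],k[m,2],rcond=None)[0]
    print(n,m.sum(),'tilt mm/122',(c[0]*122).round(2),'mm/100',(c[1]*100).round(2),c[2].round(2), [np.median(k[m&(u*sg>0),2]).round(2) if (m&(u*sg>0)).any() else None for sg in(-1,1)])
crop('s11',(215,250,335,340),6,'c6'); crop('e11',(90,180,230,285),5,'c7')
E
```

```text
(array([ 530.72857154, -237.64754805,   65.55078616]), array([124.67113585,  89.7476409 , -32.028717  ])) [-5.03485881  2.42494252 19.23966024] [0.55053572 1.07541574 0.00187432] [-2.916e+01  1.052e+01  9.676e+01 -1.000e-02  7.247e+01  3.754e+01]
[[ 0.0037  0.3955 -0.9184]
 [-0.0023 -0.9184 -0.3956]
 [-1.      0.0036 -0.0025]]
wrist 5533 tilt mm/122 -0.11 mm/100 0.01 41.7 [np.float64(41.53), np.float64(41.64)]
side 615 tilt mm/122 0.22 mm/100 0.45 42.19 [np.float64(42.0), np.float64(42.17)]
scene 549 tilt mm/122 -0.27 mm/100 0.54 42.26 [np.float64(42.19), np.float64(42.33)]
```

View pics/c6.png

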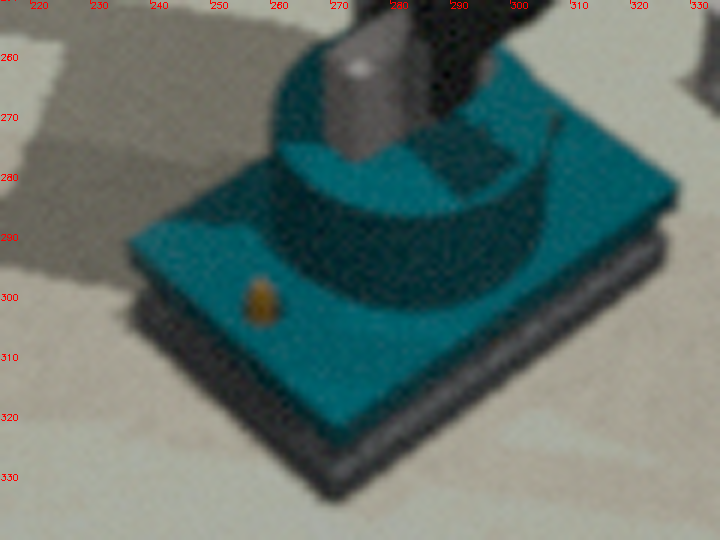

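View pics/c7.png

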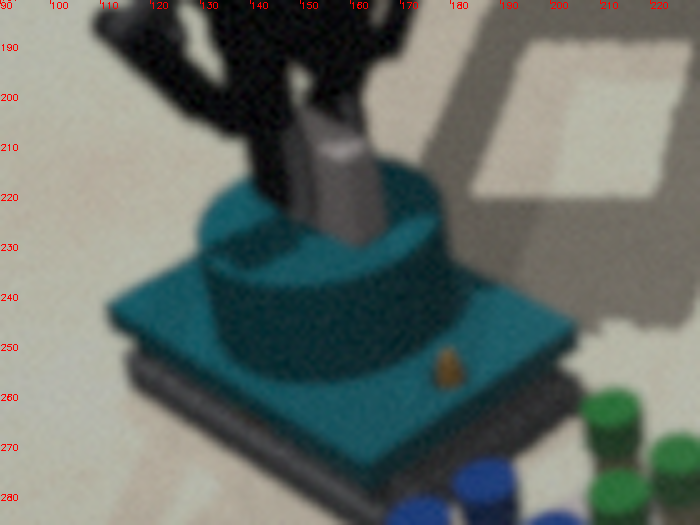

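Emit:
{"api": "drive_tool", "payload": {"moves": [0, 0, 0, 0, 0, 0, 0, 0, 0, 0, 0, 0, 0, 0, 0, 0, 0, 0, 0, 0, 0, 0, 0, 0, 0, 0, 0, 0, 0, 0, 0, 0, 0, 0, 0, 0, 0, 0, 0, 0, 0, 0, 0, 0, 0, 0, 0, 0]}}

```text
time: 20.72
tool_pos: [530.8, -237.7, 65.6]
tcp_rot: [125.0, 89.7, -31.7]
ft_force: [-5.7, 1.3, 19.9]
finger_gap: 15.2
```

Force and height are steady, so I'm handing in.

```bash
python3 -c "
from h import *
print(r.hand_in())"
```

```text
the job is handed in; nothing more can be done
None
```

The filter housing is assembled, and I handed it in at 20.7 s with the gripper still holding the upper half and pressing it closed.

**What I did**
- **Strainer:** I set it in the cup and let go. Afterwards its flange top read about 41 mm and its knob top about 72 mm, against 41 and 73 mm expected. It was level, except that one camera suggested a tilt of about 2°.
- **Upper half:** I lowered it over both dowels. They show through the holes.

**Last checks**
- The upper flange's top read 41.5–42.3 mm at both ends, against 42 mm when closed. The cameras differed by about 0.5 mm.
- The downward push was steady at about 20 N on top of the upper half's weight. Height stayed the same as the force rose from 12 to 20 N, so the halves are in hard contact.

**What went wrong or disagreed**
- **Missed first grasp:** the fingertips actually end about 28 mm short of the stated TCP. On the first try they closed on top of the strainer's knob with about 6 N. The strainer did not move, and I allowed for the 28 mm from then on.
- **Side load left:** a sideways force of about 6 N remains, probably a hole touching its dowel. I only eased it slightly.

I never came near the dishes, rack or bottle, but did not measure them again at the end.

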